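Find the high spot under the pin gauge

TASK

Find the high spot on the plate under the round pin gauge: push each of its six feeler pins gently straight down until it stops firmly on the plate, without ramming any of them (never more than 25 N on the gauge). Then stand the taller, narrower steel weight upright and centred on the head of the pin that stopped highest, as a marker, and leave the other loose things where they are.

Things in the scene. Friction and masses are not known exactly. Their poses are not given: they have to be found in the camera images.
- gauge: round pin gauge bolted to the table and immovable: dark steel base flange 190 mm across and 10 mm thick, on it a closed plain aluminium housing 158 mm across whose flat top is 42 mm above the table. The plate face being checked is hidden inside. Origin: centre of the underside; z up. Six steel feeler pins stand out of the top on a circle of radius 58 mm about the centre, 60 degrees apart.
- weight_tall: turned steel pattern weight, plain cylinder 42 mm across and 30 mm high, 0.2 to 0.45 kg, loose, standing on the table; the narrower and taller of the two steel weights. Origin: centre of its underside; z up along its axis.
- weight_flat: bystander: the wider and flatter steel pattern weight, 50 mm across, 24 mm high. Origin: centre of its underside.
- bobbin: bystander: small thread bobbin, 25 mm across, 12 mm high. Origin: centre of its underside.
- wax: bystander: block of wax, 30 x 46 x 19 mm. Origin: centre of its underside.
- pin_1 (a joint): how far the shank of feeler pin 1 has been pushed down, m; 0 = fully raised, grows downward; it starts between 0 and 0.0015. Stiff friction (about 4 N) holds the pin wherever it is left. It moves down until its foot meets the plate face inside, a firm stop. Where that is, is not known beforehand: most pins stop somewhere between 0.0105 and 0.0115; the one over the high spot stops about 6 mm sooner than the rest. Which pin that is cannot be seen.
- pin_1_top (a point): centre of the top face of the head of feeler pin 1: flat round steel head, 22 mm across, 6 mm thick; top face 62 mm above the table when fully raised, and it sinks as the pin is pushed. The head sits on a stiff cushion spring in the pin, so it gives another 1 mm for each 14 N pressed on it (at most 3 mm) and springs back when let go. All six look alike.
- pin_2 (a joint): how far the shank of feeler pin 2 has been pushed down, m; 0 = fully raised, grows downward; it starts between 0 and 0.0015. Stiff friction (about 4 N) holds the pin wherever it is left. It moves down until its foot meets the plate face inside, a firm stop. Where that is, is not known beforehand: most pins stop somewhere between 0.0105 and 0.0115; the one over the high spot stops about 6 mm sooner than the rest. Which pin that is cannot be seen.
- pin_2_top (a point): centre of the top face of the head of feeler pin 2: flat round steel head, 22 mm across, 6 mm thick; top face 62 mm above the table when fully raised, and it sinks as the pin is pushed. The head sits on a stiff cushion spring in the pin, so it gives another 1 mm for each 14 N pressed on it (at most 3 mm) and springs back when let go. All six look alike.
- pin_3 (a joint): how far the shank of feeler pin 3 has been pushed down, m; 0 = fully raised, grows downward; it starts between 0 and 0.0015. Stiff friction (about 4 N) holds the pin wherever it is left. It moves down until its foot meets the plate face inside, a firm stop. Where that is, is not known beforehand: most pins stop somewhere between 0.0105 and 0.0115; the one over the high spot stops about 6 mm sooner than the rest. Which pin that is cannot be seen.
- pin_3_top (a point): centre of the top face of the head of feeler pin 3: flat round steel head, 22 mm across, 6 mm thick; top face 62 mm above the table when fully raised, and it sinks as the pin is pushed. The head sits on a stiff cushion spring in the pin, so it gives another 1 mm for each 14 N pressed on it (at most 3 mm) and springs back when let go. All six look alike.
- pin_4 (a joint): how far the shank of feeler pin 4 has been pushed down, m; 0 = fully raised, grows downward; it starts between 0 and 0.0015. Stiff friction (about 4 N) holds the pin wherever it is left. It moves down until its foot meets the plate face inside, a firm stop. Where that is, is not known beforehand: most pins stop somewhere between 0.0105 and 0.0115; the one over the high spot stops about 6 mm sooner than the rest. Which pin that is cannot be seen.
- pin_4_top (a point): centre of the top face of the head of feeler pin 4: flat round steel head, 22 mm across, 6 mm thick; top face 62 mm above the table when fully raised, and it sinks as the pin is pushed. The head sits on a stiff cushion spring in the pin, so it gives another 1 mm for each 14 N pressed on it (at most 3 mm) and springs back when let go. All six look alike.
- pin_5 (a joint): how far the shank of feeler pin 5 has been pushed down, m; 0 = fully raised, grows downward; it starts between 0 and 0.0015. Stiff friction (about 4 N) holds the pin wherever it is left. It moves down until its foot meets the plate face inside, a firm stop. Where that is, is not known beforehand: most pins stop somewhere between 0.0105 and 0.0115; the one over the high spot stops about 6 mm sooner than the rest. Which pin that is cannot be seen.
- pin_5_top (a point): centre of the top face of the head of feeler pin 5: flat round steel head, 22 mm across, 6 mm thick; top face 62 mm above the table when fully raised, and it sinks as the pin is pushed. The head sits on a stiff cushion spring in the pin, so it gives another 1 mm for each 14 N pressed on it (at most 3 mm) and springs back when let go. All six look alike.
- pin_6 (a joint): how far the shank of feeler pin 6 has been pushed down, m; 0 = fully raised, grows downward; it starts between 0 and 0.0015. Stiff friction (about 4 N) holds the pin wherever it is left. It moves down until its foot meets the plate face inside, a firm stop. Where that is, is not known beforehand: most pins stop somewhere between 0.0105 and 0.0115; the one over the high spot stops about 6 mm sooner than the rest. Which pin that is cannot be seen.
- pin_6_top (a point): centre of the top face of the head of feeler pin 6: flat round steel head, 22 mm across, 6 mm thick; top face 62 mm above the table when fully raised, and it sinks as the pin is pushed. The head sits on a stiff cushion spring in the pin, so it gives another 1 mm for each 14 N pressed on it (at most 3 mm) and springs back when let go. All six look alike.
Things that resemble listed ones, but are neither listed nor needed, are in the scene too. Leave any yellow look-alike of the weight_tall alone. Of the things that look like the gauge, take the one that is farthest from the robot's base at the start.

How it is judged:
By the outcome, as a careful person would: the job done as asked, in the order asked, and still so for the second after the job is handed in, with the robot touching nothing.
It also fails if it takes over 72 s, if anything falls off the work surface, if the arm or the gripper's body presses on something with over 40 N, if the wrist force passes 120 N, or if a joint passes its speed limit or range.

ROBOT

A 6-joint arm with a two-finger parallel gripper is mounted at the origin on the work surface; the furniture and walls round the work are solid. World frame = base frame: x ahead of the robot, y to its left, z up, the work surface at z = 0. Lengths are in m, angles in rad, forces in N, time in s.
With the tool pointing down it reaches from about 0.375 to 0.75 m from the base axis. Payload 9 kg.
Tool frame: the origin (TCP) lies at the very end of the fingers, on their centre line; the grasp point (between the pads) lies 19 mm behind it (r.grip_depth is the z of the grasp point in the tool frame, in m); z points along the fingers, y is the line along which they close (so a half turn about z gives the same grasp; the last joint's range is limited). The gripper opens to 85 mm and grips with 20 to 120 N. Pads are 22 mm wide; open, the fingers measure 114 mm over their backs; the gripper's body (76 mm by 85 mm) begins 54 mm behind the grasp point. The pads swing forward as they close: fully open they stand 13 mm farther back than shut.
Start: joints at [-1.336, 0.104, 0.097, 1.564, 0, 1.353], TCP at [0.263, -0.54, 0.231] pointing down, gripper open.
Joint ranges: [-2.99, 2.99], [-0.84, 1.86], [-1.1, 1.16], [-1.84, 2.11], [-1.51, 1.56], [-3.14, 3.14]. Speed limits (rad/s): [2.22, 2.22, 2.57, 3.14, 3.14, 3.14].

INTERFACE

Orientations are given as a unit quaternion [w, x, y, z].
In Python, from plant import r, cams gives the robot as it stands.
- The arm moves only by the tool carry_out, never from a script. Its argument "plan" is a list of rows, each an object with "fingers": the closure in counts, from 0 (fully open) to 255 (shut); "slide": the shift along the tool's x, y, z scaled (see below), a list of three; "angular": the turn, a rotation vector about the tool's x, y, z scaled (see below), a list of three. In form: [{"fingers": fingers, "slide": [dx, dy, dz], "angular": [rx, ry, rz]}, ...]. A call has 1 to 10 rows; each row is the pose to reach, as a shift and turn from the pose commanded when the call began, along the tool's axes at that moment, turning the shorter way round; what a row does not reach only later rows make up. The controller multiplies each number of a shift by 0.2 m and each number of a turn by 180 degrees. A row lasts 1/10 s, in which the tool goes at most 50 mm and 8.59 degrees, less where a joint would pass 70% of its speed; a pose out of reach is approached as far as the arm can. A call with a number of a shift or a turn outside -1 to 1 is refused whole. A call with a gripper value outside its range is refused whole. The fingers move at their own pace and stop on an object; the grip force is fixed at half the most. Time passes only in rows, so rows that repeat a pose let the fingers close. It gives the time, the measured TCP pose, the force, the opening and the grip force at its end, in the units of the state.
- r.observe(): the state, without advancing time (a new reading comes with each control period).
- cams.snapshot(name): name is "scene" or "top" or "wrist"; returns a dict with "pixels" (384x512x3 uint8, red, green, blue), "camera_matrix" (3x3 intrinsics, pixels), "xyz" and "rotation" of the camera in the world. Camera axes: x right, y up, looking along -z (the intrinsics and any distortion apply to the point x, -y, -z); pixel columns grow to the right and rows downward; lengths in m; the calibration is good to about 2 mm. A picture is of the moment at which its call begins. There is no depth.
- r.hand_in(): hands the job in; it is judged then, once.
The state is a dict: "clock": time; "joint_positions": joint angles; "qvel": joint speeds; "effort": joint torques, N m; "position": TCP position; "orientation": TCP orientation; "ft_force": force on the tool from outside, world axes, zero at the start; "moment": the same for the moment, N m; "finger_gap": finger opening in m; "gripper_force": force on a finger pad.
Only numpy, scipy, OpenCV 4.12 (cv2) and the standard library are available. Lean on these libraries where they do the work, as an engineer would, in place of code of your own. Each camera call takes 0.05 s, during which the arm holds its last target. There are 200 camera calls.

## Working session

There is one attempt and no reset: what is moved stays moved. The work goes in short steps, Python scripts to look and compute and a tool call to move; the robot and the scene stay as the last step left them, time stands still between calls to the robot, and variables do not carry over. Pictures are saved under pics/ and viewed, at most 10 in all, crops included, and the job is handed in when it is done.

Besides the shell and the picture viewer there is one more tool, called as name(argument=value, ...), one argument or row to a line, values as JSON. carry_out: Moves the arm, as the interface text tells. Its arguments: {"type":"object","properties":{"plan":{"type":"array","items":{"type":"object","properties":{"fingers":{"type":"number"},"slide":{"type":"array","items":{"type":"number"}},"angular":{"type":"array","items":{"type":"number"}}}}}},"required":["plan"]}

```bash
ls; mkdir -p pics; python3 - <<'E'
from plant import r,cams
import cv2,numpy as np
o=r.observe()
for k in o: print(k,np.round(o[k],4))
print(r.grip_depth)
a=[]
for n in ["scene","top"]:
    s=cams.snapshot(n); np.savez(f"{n}0.npz",**s); cv2.imwrite(f"pics/{n}0.png",s["pixels"][:,:,::-1]); print(n,s["camera_matrix"],s["xyz"],s["rotation"],[k for k in s])
E
```

```text
pics
clock 0.0
joint_positions [-1.3357  0.1047  0.0965  1.5639 -0.      1.3531]
qvel [-0.0014 -0.0002  0.0006  0.      0.0012 -0.0005]
effort [ 0.00000e+00 -5.56924e+01  5.03655e+01  1.68000e-02 -2.00000e-04
 -0.00000e+00]
position [ 0.2624 -0.5392  0.2305]
orientation [-7.000e-04  9.745e-01  2.245e-01 -0.000e+00]
ft_force [ 0.6113  0.4735 -0.767 ]
moment [-0.0144 -0.0224  0.004 ]
gripper_force 0.0
finger_gap 0.0854
-0.0187
scene [[485.91393566   0.         253.56214606]
 [  0.         485.91393566 190.58067599]
 [  0.           0.           1.        ]] [-0.15115471 -1.13438025  1.1564108 ] [ 0.87880619  0.40328676 -0.0979656  -0.23550417] ['pixels', 'camera_matrix', 'xyz', 'rotation']
top [[417.10602024   0.         259.02207568]
 [  0.         417.10602024 196.53934394]
 [  0.           0.           1.        ]] [ 0.25850693 -0.01688936  1.20368497] [-0.7028658  -0.04970726  0.06917083  0.70620411] ['pixels', 'camera_matrix', 'xyz', 'rotation']
```

View pics/scene0.png

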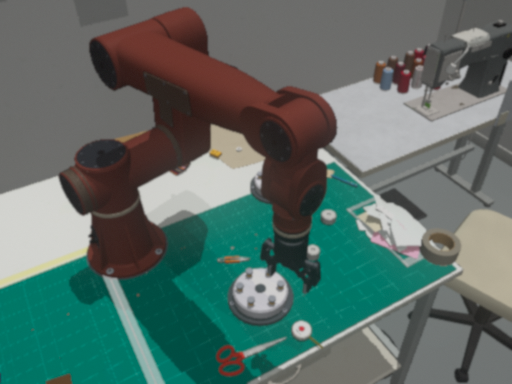

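View pics/top0.png

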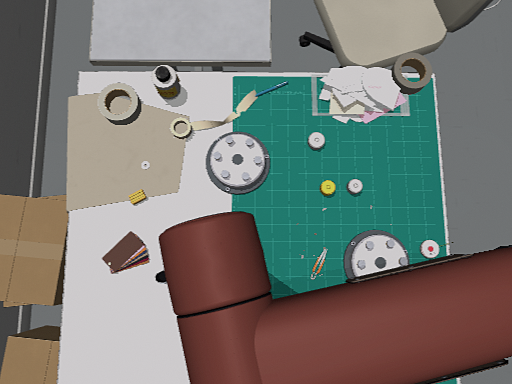

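The top view shows gauge look-alikes at (237,160) and (377,260). Grey weight-like discs are at (316,140) and (355,186), with a yellow look-alike at (328,187) and a red-dotted round thing at (430,248). The bobbin is probably at (145,165) and the wax at (138,197). Next I'll measure these.

```bash
cat > h.py <<'E'
import numpy as np,cv2
from scipy.spatial.transform import Rotation as R
def rot(q): return R.from_quat([q[1],q[2],q[3],q[0]]).as_matrix()
def cast(s,uv,z):
    K=s["camera_matrix"]; uv=np.atleast_2d(uv).astype(float)
    d=np.c_[(uv[:,0]-K[0,2])/K[0,0],-(uv[:,1]-K[1,2])/K[1,1],-np.ones(len(uv))]@rot(s["rotation"]).T
    c=np.asarray(s["xyz"]); return c+d*((z-c[2])/d[:,2])[:,None]
def proj(s,p):
    K=s["camera_matrix"]; q=(np.atleast_2d(p)-s["xyz"])@rot(s["rotation"])
    return np.c_[K[0,2]+K[0,0]*q[:,0]/-q[:,2],K[1,2]+K[1,1]*q[:,1]/q[:,2]]
E
python3 - <<'E'
from h import *
s=dict(np.load("top0.npz"))
for n,uv,z in [("A",(237,160),.042),("B",(377,260),.042),("w1",(316,140),.03),("w2",(355,186),.03),("y",(328,187),.03),("red",(430,248),.03)]:
    p=cast(s,uv,z)[0]; print(n,p.round(3),np.hypot(*p[:2]).round(3))
im=s["pixels"]
c=im[110:215,195:375]
cv2.imwrite("pics/c1.png",cv2.resize(c,None,fx=4.4,fy=4.4,interpolation=cv2.INTER_CUBIC)[:,:,::-1])
E
```

```text
A [0.562 0.013 0.042] 0.562
B [ 0.276 -0.376  0.042] 0.467
w1 [ 0.626 -0.218  0.03 ] 0.663
w2 [ 0.488 -0.327  0.03 ] 0.588
y [ 0.485 -0.249  0.03 ] 0.545
red [ 0.309 -0.533  0.03 ] 0.616
```

View pics/c1.png

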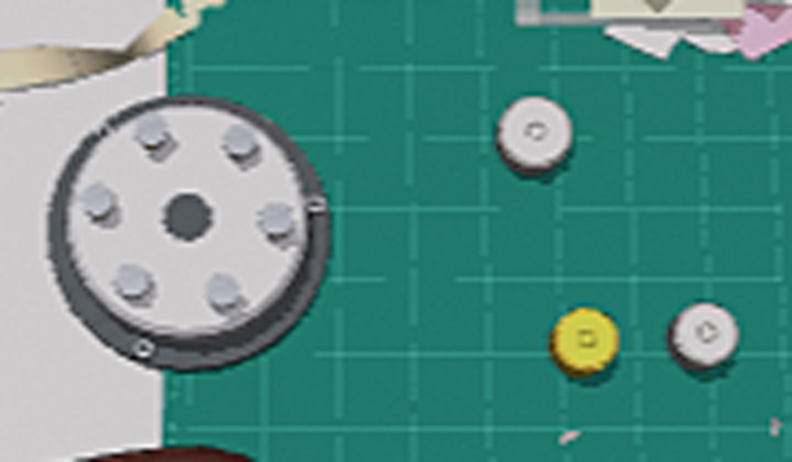

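Candidates for the gauge are (237,160), at 0.562 m, and (377,260), at 0.467 m. The task wants the farthest, so it is (237,160). Candidates for the tall weight:

| Pixel | Description | Choice |
|---|---|---|
| (316,140) | about 17 px wide, so the 50 mm flat weight | no |
| (355,186) | about 15 px wide with a taller side, so 42 mm | **chosen** |
| (328,187) | yellow look-alike | no |
| (430,248) | red-dotted | no |

The close crop confirms the choice.

```bash
cat >> h.py <<'E'
def blobs(mask,amin,amax):
    n,l,st,c=cv2.connectedComponentsWithStats(mask.astype(np.uint8))
    return [(c[i],st[i]) for i in range(1,n) if amin<=st[i,4]<=amax]
def rel(o,p):  # shift in tool axes /0.2
    q=o["orientation"]; return rot(q).T@(np.asarray(p)-o["position"])/0.2
E
python3 - <<'E'
from h import *
s=dict(np.load("top0.npz")); im=s["pixels"].astype(int)
for n,(u,v) in dict(head=(229,141),alu=(240,145),alu2=(237,180),w=(355,186),side=(352,192),hub=(237,160)).items(): print(n,im[v,u])
b=im[:,:,2]-im[:,:,0]
m=np.zeros(b.shape,bool); m[125:195,205:270]=b[125:195,205:270]>12
h=[c for c,st in blobs(m,8,60)]
P=cast(s,h,.0613)
for x,c in blobs(m,8,60): print(x.round(1),c[2:])
print(P.round(4)); c=P[:,:2].mean(0); print("c",c,np.linalg.norm(P[:,:2]-c,axis=1).round(4),np.degrees(np.arctan2(*(P[:,:2]-c).T[::-1])).round(1))
for nm,(x0,x1,y0,y1) in dict(w1=(300,332,126,156),w2=(343,368,174,200)).items():
    m=np.zeros(b.shape,bool); m[y0:y1,x0:x1]=im[y0:y1,x0:x1].min(2)>150
    for z in (.024,.03):
        for cc,st in blobs(m,60,400): print(nm,cc.round(1),st[2:],cast(s,cc,z)[0].round(4), "diam mm",2000*np.sqrt(st[4]/np.pi)*(1.2037-z)/417)
E
```

```text
head [183 184 195]
alu [205 202 204]
alu2 [205 202 204]
w [205 202 200]
side [67 64 64]
hub [85 91 96]
[255.9 159.8] [ 3  6 10]
[246.3 176.7] [ 6  5 11]
[[ 0.5577 -0.0411  0.0613]
 [ 0.509  -0.0138  0.0613]]
c [ 0.53335017 -0.02745054] [0.0279 0.0279] [-29.2 150.8]
w1 [316.3 139.2] [ 16  15 183] [ 0.63   -0.2203  0.024 ] diam mm 43.183329954882865
w1 [316.3 139.2] [ 16  15 183] [ 0.6281 -0.2192  0.03  ] diam mm 42.96369786220736
w2 [355.1 185.2] [ 13  14 139] [ 0.4917 -0.3293  0.024 ] diam mm 37.635525454622055
w2 [355.1 185.2] [ 13  14 139] [ 0.4905 -0.3277  0.03  ] diam mm 37.44410971101967
```

carry_out(
  plan=[
    {"fingers": 255, "slide": [0.83, -0.62, 0], "angular": [0, 0, 0]},
    {"fingers": 255, "slide": [0.83, -0.62, 0], "angular": [0, 0, 0]},
    {"fingers": 255, "slide": [0.83, -0.62, 0], "angular": [0, 0, 0]},
    {"fingers": 255, "slide": [0.83, -0.62, 0], "angular": [0, 0, 0]},
    {"fingers": 255, "slide": [0.83, -0.62, 0], "angular": [0, 0, 0]},
  ],
)

```text
clock: 0.6
position: [0.3593, -0.3513, 0.2315]
orientation: [-0.0, 0.974, 0.226, 0.0]
ft_force: [-0.3, -1.3, 0.1]
finger_gap: 0.0122
gripper_force: 0.0
```

carry_out(
  plan=[
    {"fingers": 255, "slide": [0.83, -0.62, 0], "angular": [0, 0, 0]},
    {"fingers": 255, "slide": [0.83, -0.62, 0], "angular": [0, 0, 0]},
    {"fingers": 255, "slide": [0.83, -0.62, 0], "angular": [0, 0, 0]},
    {"fingers": 255, "slide": [0.83, -0.62, 0], "angular": [0, 0, 0]},
    {"fingers": 255, "slide": [0.83, -0.62, 0], "angular": [0, 0, 0]},
  ],
)

```text
clock: 1.1
position: [0.4539, -0.1674, 0.2313]
orientation: [-0.0, 0.974, 0.227, 0.0]
ft_force: [-0.5, -1.1, 0.2]
finger_gap: 0.0001
gripper_force: 0.0
```

carry_out(
  plan=[
    {"fingers": 255, "slide": [0.73, -0.55, 0], "angular": [0, 0, 0]},
    {"fingers": 255, "slide": [0.73, -0.55, 0], "angular": [0, 0, 0]},
    {"fingers": 255, "slide": [0.73, -0.55, 0], "angular": [0, 0, 0]},
    {"fingers": 255, "slide": [0.73, -0.55, 0], "angular": [0, 0, 0]},
    {"fingers": 255, "slide": [0.73, -0.55, 0], "angular": [0, 0, 0]},
    {"fingers": 255, "slide": [0.73, -0.55, 0], "angular": [0, 0, 0]},
    {"fingers": 255, "slide": [0.73, -0.55, 0], "angular": [0, 0, 0]},
  ],
)

```text
clock: 1.8
position: [0.5355, -0.0097, 0.2311]
orientation: [0.0, 0.975, 0.224, -0.0]
ft_force: [0.4, -0.3, 0.5]
finger_gap: -0.0
gripper_force: 0.0
```

```bash
python3 - <<'E'
from h import *
from plant import r,cams
o=r.observe(); print(o["clock"],o["position"],o["orientation"],o["ft_force"])
s=cams.snapshot("wrist"); np.savez("wrist1.npz",**s); cv2.imwrite("pics/wrist1.png",s["pixels"][:,:,::-1]); print(s["xyz"],s["camera_matrix"][0]); 
s=cams.snapshot("scene"); np.savez("scene1.npz",**s)
E
```

```text
1.8 [ 0.53548986 -0.00970871  0.23105505] [ 1.05452070e-04  9.74611522e-01  2.23902422e-01 -2.74696765e-04] [ 0.42384279 -0.31101052  0.48895381]
[0.61114234 0.02750691 0.37334034] [343.14911484   0.         259.74841258]
```

View pics/wrist1.png

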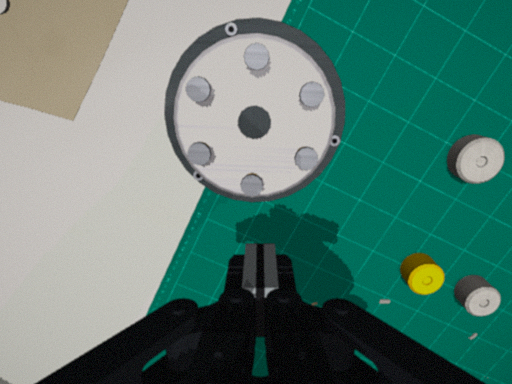

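The wrist view shows the chosen gauge with all six heads, at (256,56), (311,95), (306,158), (252,184), (200,153) and (199,89). The tall weight is at (482,296), the flat one at (480,160) and the yellow one at (425,278).

```bash
python3 - <<'E'
from h import *
s=dict(np.load("wrist1.npz")); im=s["pixels"].astype(int)
for u,v in [(256,53),(256,68),(311,92),(230,70),(200,151),(306,157)]: print(im[v,u],end=" ")
b=im[:,:,2]-im[:,:,0]; m=np.zeros(b.shape,bool); m[36:200,178:332]=(b[36:200,178:332]>7)&(im[36:200,178:332,0]>165)
B=blobs(m,150,800)
for x,c in B: print(x.round(1),c)
P=cast(s,[x for x,c in B],.0613)
def circ(P):
    A=np.c_[2*P[:,:2],np.ones(len(P))]; k=np.linalg.lstsq(A,(P[:,:2]**2).sum(1),rcond=None)[0]; return k[:2],np.sqrt(k[2]+k[:2]@k[:2])
print(P.round(4)); c,R_=circ(P); print("c",c,R_,np.degrees(np.arctan2(*(P[:,:2]-c).T[::-1])).round(1))
# weight
m=np.zeros(b.shape,bool); m[265:330,455:512]=im[265:330,455:512].min(2)>140
for x,st in blobs(m,200,3000): print(x,st,cast(s,x,.03))
t=dict(np.load("top0.npz")); print("in top:",proj(t,P).round(1).tolist())
cv2.imwrite("m.png",m*255)
E
```

```text
[166 169 174] [166 168 175] [157 163 170] [197 196 191] [140 143 149] [148 154 160] [256.2  56. ] [245  44  23  25 253]
[[0.6205 0.0348 0.0613]]
c [0.18832754 0.01056719] 0.43282749342448007 [3.2]
[483.23878437 301.08683068] [466 288  34  28 691] [[ 0.49373837 -0.32694471  0.03      ]]
in top: [[229.1, 138.4]][ WARN:0@0.181] global loadsave.cpp:1063 imwrite_ Unsupported depth image for selected encoder is fallbacked to CV_8U.
```

```bash
cat >> h.py <<'E'
def circ(P):
    A=np.c_[2*P[:,:2],np.ones(len(P))]; k=np.linalg.lstsq(A,(P[:,:2]**2).sum(1),rcond=None)[0]; return k[:2],np.sqrt(k[2]+k[:2]@k[:2])
E
python3 - <<'E'
from h import *
s=dict(np.load("wrist1.npz")); im=s["pixels"]
g=cv2.cvtColor(im,cv2.COLOR_RGB2GRAY)[30:210,160:350]; g=cv2.resize(g,None,fx=4,fy=4,interpolation=cv2.INTER_CUBIC)
H=cv2.HoughCircles(g,cv2.HOUGH_GRADIENT_ALT,1,80,param1=120,param2=.6,minRadius=40,maxRadius=58)
H2=cv2.HoughCircles(g,cv2.HOUGH_GRADIENT,1,80,param1=120,param2=14,minRadius=42,maxRadius=56)
for h in (H,H2):
    if h is None: print(None); continue
    h=h[0]; uv=h[:,:2]/4+[160-.375,30-.375]; P=cast(s,uv,.0613); print(np.c_[uv,h[:,2]/4,P[:,:2]].round(4)); c,R_=circ(P); print(c,R_,np.degrees(np.arctan2(*(P[:,:2]-c).T[::-1])).round(1))
# flange and housing top from wrist: dark flange mask
w=cv2.inRange(im,(150,150,150),(230,230,225))
v=cv2.resize(im[30:210,160:350],None,fx=4,fy=4,interpolation=cv2.INTER_CUBIC).copy()
for x in H2[0] if H2 is not None else []: cv2.circle(v,(int(x[0]),int(x[1])),int(x[2]),(255,0,0),1)
if H is not None:
  for x in H[0]: cv2.circle(v,(int(x[0]),int(x[1])),int(x[2]),(0,200,0),1)
cv2.imwrite("pics/h.png",v[:600,:,::-1])
E
```

```text
[[ 2.56625e+02  5.61250e+01  1.29793e+01  6.20600e-01  3.45000e-02]
 [ 1.98125e+02  8.93750e+01  1.31567e+01  5.73900e-01  6.87000e-02]
 [ 1.99625e+02  1.53625e+02  1.17485e+01  5.21400e-01  4.55000e-02]
 [ 2.50375e+02  1.85125e+02  1.08854e+01  5.14100e-01 -1.01000e-02]
 [ 3.04375e+02  1.59375e+02  1.11136e+01  5.59000e-01 -4.46000e-02]
 [ 3.11625e+02  9.48750e+01  1.35562e+01  6.13100e-01 -2.27000e-02]
 [ 3.11625e+02  9.48750e+01  1.17015e+01  6.13100e-01 -2.27000e-02]]
[0.5675078  0.01187665] 0.05731813287101838 [  23.1   83.6  143.9 -157.6  -98.6  -37.2  -37.2]
[[ 1.9875e+02  1.5350e+02  1.2425e+01  5.2120e-01  4.6300e-02]
 [ 3.1075e+02  9.3000e+01  1.1775e+01  6.1410e-01 -2.1300e-02]
 [ 3.0525e+02  1.5650e+02  1.0725e+01  5.6180e-01 -4.4100e-02]
 [ 1.9750e+02  8.9250e+01  1.1475e+01  5.7370e-01  6.9300e-02]
 [ 2.5100e+02  1.8575e+02  1.2575e+01  5.1380e-01 -1.0900e-02]
 [ 2.4950e+02  1.2175e+02  1.2425e+01  5.6810e-01  1.6400e-02]]
[0.56448733 0.01065468] 0.05200500483202738 [ 140.6  -32.8  -92.8   81.  -156.9   57.6]
```

View pics/h.png

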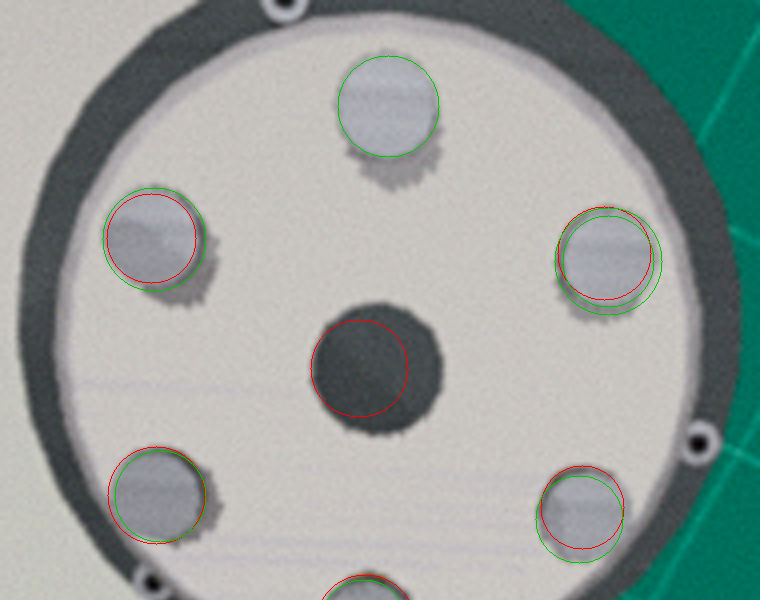

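The overlay shows the circles sitting on the heads to within about 1 mm. I'll cross-check the centre with the hub and flange in the wrist and top views.

```bash
python3 - <<'E'
from h import *
for n,(x,y),rad in [("wrist1",(254,122),28),("top0",(237,160),9)]:
    s=dict(np.load(n+".npz")); im=s["pixels"].astype(int)
    m=np.zeros(im.shape[:2],bool); k=np.s_[y-rad:y+rad+1,x-rad:x+rad+1]; w=np.clip((200-im[k].mean(2))/120,0,1); w[w<.3]=0
    yy,xx=np.mgrid[y-rad:y+rad+1,x-rad:x+rad+1]; u=[(w*xx).sum()/w.sum(),(w*yy).sum()/w.sum()]; print(n,np.round(u,2),cast(s,u,.042).round(4), "diam mm",)
s=dict(np.load("top0.npz")); im=s["pixels"].astype(int)
C=np.array([.5675,.0119]); a=np.radians(22.9+60*np.arange(6)); P=np.c_[C+.058*np.c_[np.cos(a),np.sin(a)],np.full(6,.0613)]
print(P.round(4).tolist())
g=cv2.cvtColor(s["pixels"],cv2.COLOR_RGB2GRAY)[115:205,195:280]; G=cv2.resize(g,None,fx=8,fy=8,interpolation=cv2.INTER_CUBIC)
H=cv2.HoughCircles(G,cv2.HOUGH_GRADIENT_ALT,1,80,param1=80,param2=.4,minRadius=22,maxRadius=42)
pp=proj(s,P)
for h in H[0] if H is not None else []:
    u=h[:2]/8+[195-.44,115-.44]; i=np.argmin(np.linalg.norm(pp-u,axis=1)); print(u,h[2]/8,i,(cast(s,u,.0613)[0]-P[i]).round(4))
E
```

```text
wrist1 [253.93 121.9 ] [[0.5672 0.0118 0.042 ]] diam mm
top0 [237.14 158.87] [[0.5655 0.0123 0.042 ]] diam mm
[[0.6209, 0.0345, 0.0613], [0.5747, 0.0695, 0.0613], [0.5212, 0.0469, 0.0613], [0.5141, -0.0107, 0.0613], [0.5603, -0.0457, 0.0613], [0.6138, -0.0231, 0.0613]]
[237.185 157.685] 4.593219 3 [ 0.0498  0.0223 -0.    ]
[217.31 155.81] 3.938591 1 [-0.0053 -0.0018 -0.    ]
[257.435 159.06 ] 3.5977762 4 [-0.0004  0.0002 -0.    ]
```

carry_out(
  plan=[
    {"fingers": 255, "slide": [-0.101, -0.044, 0.1], "angular": [0, 0, 0]},
    {"fingers": 255, "slide": [-0.101, -0.044, 0.35], "angular": [0, 0, 0]},
    {"fingers": 255, "slide": [-0.101, -0.044, 0.58], "angular": [0, 0, 0]},
    {"fingers": 255, "slide": [-0.101, -0.044, 0.75], "angular": [0, 0, 0]},
    {"fingers": 255, "slide": [-0.101, -0.044, 0.805], "angular": [0, 0, 0]},
    {"fingers": 255, "slide": [-0.101, -0.044, 0.805], "angular": [0, 0, 0]},
    {"fingers": 255, "slide": [-0.101, -0.044, 0.805], "angular": [0, 0, 0]},
    {"fingers": 255, "slide": [-0.101, -0.044, 0.805], "angular": [0, 0, 0]},
  ],
)

```text
clock: 2.7
position: [0.5152, -0.0101, 0.0727]
orientation: [0.001, 0.975, 0.224, 0.002]
ft_force: [0.2, 0.0, 0.1]
finger_gap: -0.0
gripper_force: 0.0
```

```bash
python3 - <<'E'
from h import *
from plant import r,cams
o=r.observe(); print(o["clock"],o["position"],o["orientation"],o["ft_force"],rel(o,[.5135,-.0106,.062]))
s=cams.snapshot("wrist"); np.savez("wrist2.npz",**s); cv2.imwrite("pics/wrist2.png",s["pixels"][:,:,::-1])
E
```

```text
2.7 [ 0.51524001 -0.01006801  0.07269016] [8.80197203e-04 9.74511001e-01 2.24332840e-01 1.51997483e-03] [0.24915056 0.02099863 0.11757453] [-0.00912461 -0.00153982  0.05342401]
```

View pics/wrist2.png

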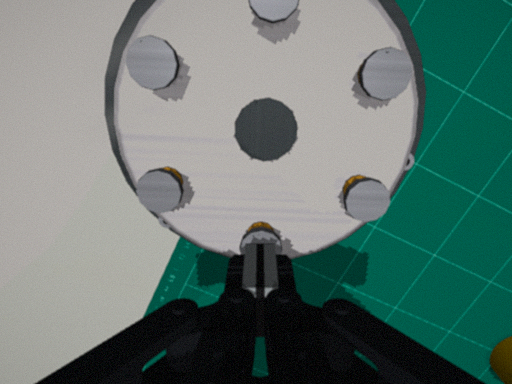

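The fingertip is over the nearest head at (262,240). I'll creep down.

carry_out(
  plan=[
    {"fingers": 255, "slide": [-0.009, -0.002, 0.01], "angular": [0, 0, 0]},
    {"fingers": 255, "slide": [-0.009, -0.002, 0.02], "angular": [0, 0, 0]},
    {"fingers": 255, "slide": [-0.009, -0.002, 0.03], "angular": [0, 0, 0]},
    {"fingers": 255, "slide": [-0.009, -0.002, 0.03], "angular": [0, 0, 0]},
    {"fingers": 255, "slide": [-0.009, -0.002, 0.03], "angular": [0, 0, 0]},
    {"fingers": 255, "slide": [-0.009, -0.002, 0.03], "angular": [0, 0, 0]},
  ],
)

```text
clock: 3.35
position: [0.5119, -0.0099, 0.0643]
orientation: [0.0, 0.974, 0.224, 0.0]
ft_force: [0.1, -0.2, -0.2]
finger_gap: -0.0003
gripper_force: 0.0
```

carry_out(
  plan=[
    {"fingers": 255, "slide": [0, 0, 0.01], "angular": [0, 0, 0]},
    {"fingers": 255, "slide": [0, 0, 0.01], "angular": [0, 0, 0]},
    {"fingers": 255, "slide": [0, 0, 0.01], "angular": [0, 0, 0]},
  ],
)

```text
clock: 3.65
position: [0.5118, -0.0098, 0.0622]
orientation: [-0.0, 0.974, 0.224, -0.0]
ft_force: [-0.0, 0.1, 0.8]
finger_gap: -0.0001
gripper_force: 0.0
```

carry_out(
  plan=[
    {"fingers": 255, "slide": [0.008, 0.002, 0.0], "angular": [0, 0, 0]},
    {"fingers": 255, "slide": [0.008, 0.002, 0.005], "angular": [0, 0, 0]},
    {"fingers": 255, "slide": [0.008, 0.002, 0.01], "angular": [0, 0, 0]},
    {"fingers": 255, "slide": [0.008, 0.002, 0.015], "angular": [0, 0, 0]},
    {"fingers": 255, "slide": [0.008, 0.002, 0.02], "angular": [0, 0, 0]},
    {"fingers": 255, "slide": [0.008, 0.002, 0.025], "angular": [0, 0, 0]},
    {"fingers": 255, "slide": [0.008, 0.002, 0.0275], "angular": [0, 0, 0]},
    {"fingers": 255, "slide": [0.008, 0.002, 0.0275], "angular": [0, 0, 0]},
    {"fingers": 255, "slide": [0.008, 0.002, 0.0275], "angular": [0, 0, 0]},
  ],
)

```text
clock: 4.55
position: [0.5137, -0.0096, 0.0568]
orientation: [0.0, 0.974, 0.224, 0.0]
ft_force: [0.2, 0.3, 3.2]
finger_gap: 0.0001
gripper_force: 1.4
```

carry_out(
  plan=[
    {"fingers": 255, "slide": [0, 0, 0.003], "angular": [0, 0, 0]},
    {"fingers": 255, "slide": [0, 0, 0.003], "angular": [0, 0, 0]},
    {"fingers": 255, "slide": [0, 0, 0.003], "angular": [0, 0, 0]},
  ],
)

```text
clock: 4.85
position: [0.5137, -0.0096, 0.0566]
orientation: [0.0, 0.974, 0.224, 0.0]
ft_force: [-0.5, 1.0, 5.8]
finger_gap: -0.0002
gripper_force: 3.1
```

carry_out(
  plan=[
    {"fingers": 255, "slide": [0, 0, 0.003], "angular": [0, 0, 0]},
    {"fingers": 255, "slide": [0, 0, 0.003], "angular": [0, 0, 0]},
    {"fingers": 255, "slide": [0, 0, 0.003], "angular": [0, 0, 0]},
    {"fingers": 255, "slide": [0, 0, 0.003], "angular": [0, 0, 0]},
    {"fingers": 255, "slide": [0, 0, 0.003], "angular": [0, 0, 0]},
  ],
)

```text
clock: 5.35
position: [0.5137, -0.0096, 0.0563]
orientation: [0.0, 0.974, 0.225, 0.0]
ft_force: [-2.3, 1.3, 10.0]
finger_gap: 0.0
gripper_force: 4.7
```

Pin at (0.5137,−0.0096) stopped with about 5 mm travel, rising at 14 N/mm, so it looks like the high one. I'll probe the remaining pins.

carry_out(
  plan=[
    {"fingers": 255, "slide": [0, 0, -0.0735], "angular": [0, 0, 0]},
    {"fingers": 255, "slide": [0, 0, -0.0735], "angular": [0, 0, 0]},
    {"fingers": 255, "slide": [0.08, -0.12, -0.0735], "angular": [0, 0, 0]},
    {"fingers": 255, "slide": [0.155, -0.239, -0.0735], "angular": [0, 0, 0]},
    {"fingers": 255, "slide": [0.155, -0.239, -0.0735], "angular": [0, 0, 0]},
    {"fingers": 255, "slide": [0.155, -0.239, -0.0735], "angular": [0, 0, 0]},
    {"fingers": 255, "slide": [0.155, -0.239, -0.0735], "angular": [0, 0, 0]},
    {"fingers": 255, "slide": [0.155, -0.239, -0.055], "angular": [0, 0, 0]},
    {"fingers": 255, "slide": [0.155, -0.239, -0.0335], "angular": [0, 0, 0]},
    {"fingers": 255, "slide": [0.155, -0.239, -0.0335], "angular": [0, 0, 0]},
  ],
)

```text
clock: 6.35
position: [0.52, 0.0466, 0.0614]
orientation: [-0.0, 0.975, 0.224, -0.001]
ft_force: [0.6, -0.6, -0.3]
finger_gap: -0.0002
gripper_force: 0.0
```

carry_out(
  plan=[
    {"fingers": 255, "slide": [0, 0, 0.006], "angular": [0, 0, 0]},
    {"fingers": 255, "slide": [0, 0, 0.012], "angular": [0, 0, 0]},
    {"fingers": 255, "slide": [0, 0, 0.018], "angular": [0, 0, 0]},
    {"fingers": 255, "slide": [0, 0, 0.024], "angular": [0, 0, 0]},
    {"fingers": 255, "slide": [0, 0, 0.03], "angular": [0, 0, 0]},
    {"fingers": 255, "slide": [0, 0, 0.0325], "angular": [0, 0, 0]},
    {"fingers": 255, "slide": [0, 0, 0.0325], "angular": [0, 0, 0]},
    {"fingers": 255, "slide": [0, 0, 0.0325], "angular": [0, 0, 0]},
    {"fingers": 255, "slide": [0, 0, 0.0325], "angular": [0, 0, 0]},
  ],
)

```text
clock: 7.25
position: [0.5207, 0.047, 0.0558]
orientation: [0.0, 0.974, 0.224, 0.0]
ft_force: [-0.6, -1.4, 2.1]
finger_gap: 0.0001
gripper_force: 0.9
```

carry_out(
  plan=[
    {"fingers": 255, "slide": [0, 0, 0.006], "angular": [0, 0, 0]},
    {"fingers": 255, "slide": [0, 0, 0.012], "angular": [0, 0, 0]},
    {"fingers": 255, "slide": [0, 0, 0.018], "angular": [0, 0, 0]},
    {"fingers": 255, "slide": [0, 0, 0.024], "angular": [0, 0, 0]},
    {"fingers": 255, "slide": [0, 0, 0.03], "angular": [0, 0, 0]},
    {"fingers": 255, "slide": [0, 0, 0.03], "angular": [0, 0, 0]},
    {"fingers": 255, "slide": [0, 0, 0.03], "angular": [0, 0, 0]},
    {"fingers": 255, "slide": [0, 0, 0.03], "angular": [0, 0, 0]},
  ],
)

```text
clock: 8.05
position: [0.5207, 0.047, 0.0505]
orientation: [0.0, 0.974, 0.225, 0.0]
ft_force: [-3.5, -1.0, 10.0]
finger_gap: 0.0
gripper_force: 4.9
```

carry_out(
  plan=[
    {"fingers": 255, "slide": [0, 0, -0.1025], "angular": [0, 0, 0]},
    {"fingers": 255, "slide": [0, 0, -0.1025], "angular": [0, 0, 0]},
    {"fingers": 255, "slide": [0.145, 0.008, -0.1025], "angular": [0, 0, 0]},
    {"fingers": 255, "slide": [0.289, 0.015, -0.1025], "angular": [0, 0, 0]},
    {"fingers": 255, "slide": [0.289, 0.015, -0.1025], "angular": [0, 0, 0]},
    {"fingers": 255, "slide": [0.289, 0.015, -0.1025], "angular": [0, 0, 0]},
    {"fingers": 255, "slide": [0.289, 0.015, -0.1025], "angular": [0, 0, 0]},
    {"fingers": 255, "slide": [0.289, 0.015, -0.085], "angular": [0, 0, 0]},
    {"fingers": 255, "slide": [0.289, 0.015, -0.0625], "angular": [0, 0, 0]},
    {"fingers": 255, "slide": [0.289, 0.015, -0.0625], "angular": [0, 0, 0]},
  ],
)

```text
clock: 9.05
position: [0.5734, 0.0694, 0.0617]
orientation: [0.0, 0.975, 0.224, -0.0]
ft_force: [-0.0, -0.5, 0.5]
finger_gap: 0.0002
gripper_force: 0.0
```

carry_out(
  plan=[
    {"fingers": 255, "slide": [0, 0, 0.006], "angular": [0, 0, 0]},
    {"fingers": 255, "slide": [0, 0, 0.012], "angular": [0, 0, 0]},
    {"fingers": 255, "slide": [0, 0, 0.018], "angular": [0, 0, 0]},
    {"fingers": 255, "slide": [0, 0, 0.024], "angular": [0, 0, 0]},
    {"fingers": 255, "slide": [0, 0, 0.03], "angular": [0, 0, 0]},
    {"fingers": 255, "slide": [0, 0, 0.0325], "angular": [0, 0, 0]},
    {"fingers": 255, "slide": [0, 0, 0.0325], "angular": [0, 0, 0]},
    {"fingers": 255, "slide": [0, 0, 0.0325], "angular": [0, 0, 0]},
    {"fingers": 255, "slide": [0, 0, 0.0325], "angular": [0, 0, 0]},
  ],
)

```text
clock: 9.95
position: [0.5739, 0.0697, 0.0557]
orientation: [0.0, 0.974, 0.225, 0.0]
ft_force: [-1.6, 0.5, 1.5]
finger_gap: 0.0002
gripper_force: 0.6
```

carry_out(
  plan=[
    {"fingers": 255, "slide": [0, 0, 0.006], "angular": [0, 0, 0]},
    {"fingers": 255, "slide": [0, 0, 0.012], "angular": [0, 0, 0]},
    {"fingers": 255, "slide": [0, 0, 0.018], "angular": [0, 0, 0]},
    {"fingers": 255, "slide": [0, 0, 0.024], "angular": [0, 0, 0]},
    {"fingers": 255, "slide": [0, 0, 0.03], "angular": [0, 0, 0]},
    {"fingers": 255, "slide": [0, 0, 0.03], "angular": [0, 0, 0]},
    {"fingers": 255, "slide": [0, 0, 0.03], "angular": [0, 0, 0]},
    {"fingers": 255, "slide": [0, 0, 0.03], "angular": [0, 0, 0]},
  ],
)

```text
clock: 10.75
position: [0.574, 0.0697, 0.0503]
orientation: [0.0, 0.974, 0.225, 0.0]
ft_force: [-3.4, 0.3, 7.2]
finger_gap: -0.0004
gripper_force: 3.7
```

carry_out(
  plan=[
    {"fingers": 255, "slide": [0, 0, 0.003], "angular": [0, 0, 0]},
    {"fingers": 255, "slide": [0, 0, 0.003], "angular": [0, 0, 0]},
    {"fingers": 255, "slide": [0, 0, 0.003], "angular": [0, 0, 0]},
    {"fingers": 255, "slide": [0, 0, 0.003], "angular": [0, 0, 0]},
  ],
)

```text
clock: 11.15
position: [0.574, 0.0696, 0.0501]
orientation: [0.0, 0.974, 0.225, 0.0]
ft_force: [-4.1, -0.3, 9.4]
finger_gap: -0.0
gripper_force: 5.2
```

carry_out(
  plan=[
    {"fingers": 255, "slide": [0, 0, -0.1055], "angular": [0, 0, 0]},
    {"fingers": 255, "slide": [0, 0, -0.1055], "angular": [0, 0, 0]},
    {"fingers": 255, "slide": [0.065, 0.13, -0.1055], "angular": [0, 0, 0]},
    {"fingers": 255, "slide": [0.131, 0.258, -0.1055], "angular": [0, 0, 0]},
    {"fingers": 255, "slide": [0.131, 0.258, -0.1055], "angular": [0, 0, 0]},
    {"fingers": 255, "slide": [0.131, 0.258, -0.1055], "angular": [0, 0, 0]},
    {"fingers": 255, "slide": [0.131, 0.258, -0.1055], "angular": [0, 0, 0]},
    {"fingers": 255, "slide": [0.131, 0.258, -0.085], "angular": [0, 0, 0]},
    {"fingers": 255, "slide": [0.131, 0.258, -0.0655], "angular": [0, 0, 0]},
    {"fingers": 255, "slide": [0.131, 0.258, -0.0655], "angular": [0, 0, 0]},
  ],
)

```text
clock: 12.15
position: [0.6195, 0.035, 0.0617]
orientation: [-0.0, 0.974, 0.225, -0.0]
ft_force: [0.0, -0.1, 1.0]
finger_gap: 0.0001
gripper_force: 0.0
```

carry_out(
  plan=[
    {"fingers": 255, "slide": [0, 0, 0.006], "angular": [0, 0, 0]},
    {"fingers": 255, "slide": [0, 0, 0.012], "angular": [0, 0, 0]},
    {"fingers": 255, "slide": [0, 0, 0.018], "angular": [0, 0, 0]},
    {"fingers": 255, "slide": [0, 0, 0.024], "angular": [0, 0, 0]},
    {"fingers": 255, "slide": [0, 0, 0.03], "angular": [0, 0, 0]},
    {"fingers": 255, "slide": [0, 0, 0.0325], "angular": [0, 0, 0]},
    {"fingers": 255, "slide": [0, 0, 0.0325], "angular": [0, 0, 0]},
    {"fingers": 255, "slide": [0, 0, 0.0325], "angular": [0, 0, 0]},
    {"fingers": 255, "slide": [0, 0, 0.0325], "angular": [0, 0, 0]},
  ],
)

```text
clock: 13.05
position: [0.6201, 0.0345, 0.0557]
orientation: [0.0, 0.974, 0.224, 0.0]
ft_force: [-0.2, 0.2, 2.5]
finger_gap: 0.0
gripper_force: 0.7
```

carry_out(
  plan=[
    {"fingers": 255, "slide": [0, 0, 0.006], "angular": [0, 0, 0]},
    {"fingers": 255, "slide": [0, 0, 0.012], "angular": [0, 0, 0]},
    {"fingers": 255, "slide": [0, 0, 0.018], "angular": [0, 0, 0]},
    {"fingers": 255, "slide": [0, 0, 0.024], "angular": [0, 0, 0]},
    {"fingers": 255, "slide": [0, 0, 0.031], "angular": [0, 0, 0]},
    {"fingers": 255, "slide": [0, 0, 0.031], "angular": [0, 0, 0]},
    {"fingers": 255, "slide": [0, 0, 0.031], "angular": [0, 0, 0]},
    {"fingers": 255, "slide": [0, 0, 0.031], "angular": [0, 0, 0]},
  ],
)

```text
clock: 13.85
position: [0.6201, 0.0345, 0.0504]
orientation: [0.0, 0.974, 0.224, 0.0]
ft_force: [-2.7, 0.3, 9.0]
finger_gap: 0.0002
gripper_force: 4.5
```

carry_out(
  plan=[
    {"fingers": 255, "slide": [0, 0, -0.1035], "angular": [0, 0, 0]},
    {"fingers": 255, "slide": [0, 0, -0.1035], "angular": [0, 0, 0]},
    {"fingers": 255, "slide": [-0.08, 0.122, -0.1035], "angular": [0, 0, 0]},
    {"fingers": 255, "slide": [-0.157, 0.244, -0.1035], "angular": [0, 0, 0]},
    {"fingers": 255, "slide": [-0.157, 0.244, -0.1035], "angular": [0, 0, 0]},
    {"fingers": 255, "slide": [-0.157, 0.244, -0.1035], "angular": [0, 0, 0]},
    {"fingers": 255, "slide": [-0.157, 0.244, -0.1035], "angular": [0, 0, 0]},
    {"fingers": 255, "slide": [-0.157, 0.244, -0.085], "angular": [0, 0, 0]},
    {"fingers": 255, "slide": [-0.157, 0.244, -0.0635], "angular": [0, 0, 0]},
    {"fingers": 255, "slide": [-0.157, 0.244, -0.0635], "angular": [0, 0, 0]},
  ],
)

```text
clock: 14.85
position: [0.6125, -0.0223, 0.0612]
orientation: [-0.0, 0.974, 0.225, -0.001]
ft_force: [-1.2, 0.0, 0.1]
finger_gap: 0.0
gripper_force: 0.0
```

carry_out(
  plan=[
    {"fingers": 255, "slide": [0, 0, 0.006], "angular": [0, 0, 0]},
    {"fingers": 255, "slide": [0, 0, 0.012], "angular": [0, 0, 0]},
    {"fingers": 255, "slide": [0, 0, 0.018], "angular": [0, 0, 0]},
    {"fingers": 255, "slide": [0, 0, 0.024], "angular": [0, 0, 0]},
    {"fingers": 255, "slide": [0, 0, 0.03], "angular": [0, 0, 0]},
    {"fingers": 255, "slide": [0, 0, 0.0325], "angular": [0, 0, 0]},
    {"fingers": 255, "slide": [0, 0, 0.0325], "angular": [0, 0, 0]},
    {"fingers": 255, "slide": [0, 0, 0.0325], "angular": [0, 0, 0]},
    {"fingers": 255, "slide": [0, 0, 0.0325], "angular": [0, 0, 0]},
  ],
)

```text
clock: 15.75
position: [0.6132, -0.0231, 0.0558]
orientation: [0.0, 0.974, 0.224, 0.0]
ft_force: [-0.3, 1.8, 2.1]
finger_gap: -0.0003
gripper_force: 0.9
```

carry_out(
  plan=[
    {"fingers": 255, "slide": [0, 0, 0.006], "angular": [0, 0, 0]},
    {"fingers": 255, "slide": [0, 0, 0.012], "angular": [0, 0, 0]},
    {"fingers": 255, "slide": [0, 0, 0.018], "angular": [0, 0, 0]},
    {"fingers": 255, "slide": [0, 0, 0.024], "angular": [0, 0, 0]},
    {"fingers": 255, "slide": [0, 0, 0.031], "angular": [0, 0, 0]},
    {"fingers": 255, "slide": [0, 0, 0.031], "angular": [0, 0, 0]},
    {"fingers": 255, "slide": [0, 0, 0.031], "angular": [0, 0, 0]},
    {"fingers": 255, "slide": [0, 0, 0.031], "angular": [0, 0, 0]},
  ],
)

```text
clock: 16.55
position: [0.6132, -0.0231, 0.0504]
orientation: [0.0, 0.974, 0.224, 0.0]
ft_force: [-3.2, 2.0, 9.5]
finger_gap: -0.0002
gripper_force: 4.8
```

carry_out(
  plan=[
    {"fingers": 255, "slide": [0, 0, -0.1035], "angular": [0, 0, 0]},
    {"fingers": 255, "slide": [0, 0, -0.1035], "angular": [0, 0, 0]},
    {"fingers": 255, "slide": [-0.145, -0.008, -0.1035], "angular": [0, 0, 0]},
    {"fingers": 255, "slide": [-0.29, -0.016, -0.1035], "angular": [0, 0, 0]},
    {"fingers": 255, "slide": [-0.29, -0.016, -0.1035], "angular": [0, 0, 0]},
    {"fingers": 255, "slide": [-0.29, -0.016, -0.1035], "angular": [0, 0, 0]},
    {"fingers": 255, "slide": [-0.29, -0.016, -0.1035], "angular": [0, 0, 0]},
    {"fingers": 255, "slide": [-0.29, -0.016, -0.085], "angular": [0, 0, 0]},
    {"fingers": 255, "slide": [-0.29, -0.016, -0.0635], "angular": [0, 0, 0]},
    {"fingers": 255, "slide": [-0.29, -0.016, -0.0635], "angular": [0, 0, 0]},
  ],
)

```text
clock: 17.55
position: [0.5597, -0.0453, 0.0616]
orientation: [-0.0, 0.974, 0.225, -0.0]
ft_force: [0.0, 0.6, 0.0]
finger_gap: 0.0003
gripper_force: 0.0
```

carry_out(
  plan=[
    {"fingers": 255, "slide": [0, 0, 0.006], "angular": [0, 0, 0]},
    {"fingers": 255, "slide": [0, 0, 0.012], "angular": [0, 0, 0]},
    {"fingers": 255, "slide": [0, 0, 0.018], "angular": [0, 0, 0]},
    {"fingers": 255, "slide": [0, 0, 0.024], "angular": [0, 0, 0]},
    {"fingers": 255, "slide": [0, 0, 0.03], "angular": [0, 0, 0]},
    {"fingers": 255, "slide": [0, 0, 0.0325], "angular": [0, 0, 0]},
    {"fingers": 255, "slide": [0, 0, 0.0325], "angular": [0, 0, 0]},
    {"fingers": 255, "slide": [0, 0, 0.0325], "angular": [0, 0, 0]},
    {"fingers": 255, "slide": [0, 0, 0.0325], "angular": [0, 0, 0]},
  ],
)

```text
clock: 18.45
position: [0.5595, -0.0455, 0.0558]
orientation: [0.0, 0.974, 0.224, 0.0]
ft_force: [-0.4, 1.5, 2.7]
finger_gap: -0.0002
gripper_force: 1.1
```

carry_out(
  plan=[
    {"fingers": 255, "slide": [0, 0, 0.006], "angular": [0, 0, 0]},
    {"fingers": 255, "slide": [0, 0, 0.012], "angular": [0, 0, 0]},
    {"fingers": 255, "slide": [0, 0, 0.018], "angular": [0, 0, 0]},
    {"fingers": 255, "slide": [0, 0, 0.024], "angular": [0, 0, 0]},
    {"fingers": 255, "slide": [0, 0, 0.031], "angular": [0, 0, 0]},
    {"fingers": 255, "slide": [0, 0, 0.031], "angular": [0, 0, 0]},
    {"fingers": 255, "slide": [0, 0, 0.031], "angular": [0, 0, 0]},
    {"fingers": 255, "slide": [0, 0, 0.031], "angular": [0, 0, 0]},
  ],
)

```text
clock: 19.25
position: [0.5596, -0.0455, 0.0502]
orientation: [0.0, 0.974, 0.224, 0.0]
ft_force: [-2.4, 2.5, 8.0]
finger_gap: -0.0003
gripper_force: 4.6
```

carry_out(
  plan=[
    {"fingers": 255, "slide": [0, 0, 0.003], "angular": [0, 0, 0]},
    {"fingers": 255, "slide": [0, 0, 0.003], "angular": [0, 0, 0]},
    {"fingers": 255, "slide": [0, 0, 0.003], "angular": [0, 0, 0]},
    {"fingers": 255, "slide": [0, 0, 0.003], "angular": [0, 0, 0]},
  ],
)

```text
clock: 19.65
position: [0.5596, -0.0455, 0.05]
orientation: [0.0, 0.974, 0.224, 0.0]
ft_force: [-3.5, 2.3, 12.2]
finger_gap: -0.0001
gripper_force: 6.2
```

All six pins are down. The first one is the high spot, at about (0.5135,−0.0106), with roughly 5 mm travel against about 11 mm for the others. Now the weight.

carry_out(
  plan=[
    {"fingers": 255, "slide": [0, 0, -0.2], "angular": [0, 0, 0]},
    {"fingers": 100, "slide": [0, 0, -0.4], "angular": [0, 0, 0]},
    {"fingers": 0, "slide": [-0.23, 0.28, -0.6], "angular": [0, 0, -0.356]},
    {"fingers": 0, "slide": [-0.46, 0.56, -0.6], "angular": [0, 0, -0.356]},
    {"fingers": 0, "slide": [-0.46, 0.56, -0.6], "angular": [0, 0, -0.356]},
    {"fingers": 0, "slide": [-0.46, 0.56, -0.6], "angular": [0, 0, -0.356]},
    {"fingers": 0, "slide": [-0.46, 0.56, -0.6], "angular": [0, 0, -0.356]},
    {"fingers": 0, "slide": [-0.46, 0.56, -0.6], "angular": [0, 0, -0.356]},
    {"fingers": 0, "slide": [-0.46, 0.56, -0.6], "angular": [0, 0, -0.356]},
    {"fingers": 0, "slide": [-0.46, 0.56, -0.6], "angular": [0, 0, -0.356]},
  ],
)

```text
clock: 20.65
position: [0.5252, -0.1867, 0.1683]
orientation: [-0.0, 0.705, 0.709, -0.001]
ft_force: [0.1, 0.6, 0.1]
finger_gap: 0.0853
gripper_force: 0.0
```

```bash
python3 - <<'E'
from h import *
from plant import r,cams
o=r.observe(); print(o["clock"],o["position"],o["orientation"],o["joint_positions"],rot(o["orientation"])[:,:2].T)
print(rel(o,[.492,-.328,.12]))
s=cams.snapshot("wrist"); np.savez("wrist3.npz",**s); cv2.imwrite("pics/wrist3.png",s["pixels"][:,:,::-1])
t=cams.snapshot("top"); np.savez("top1.npz",**t)
E
```

```text
20.65 [ 0.52520015 -0.18668737  0.16827178] [-4.66127993e-04  7.05091510e-01  7.09115991e-01 -5.06654037e-04] [-5.75740960e-01 -2.73398658e-02 -1.51460952e-01  1.44779570e+00
 -8.00285232e-04  9.89364329e-01] [[-5.69149139e-03  9.99983802e-01 -5.33972911e-05]
 [ 9.99982857e-01  5.69141255e-03 -1.37587874e-03]]
[-0.70559401 -0.16968718  0.24163028]
```

View pics/wrist3.png

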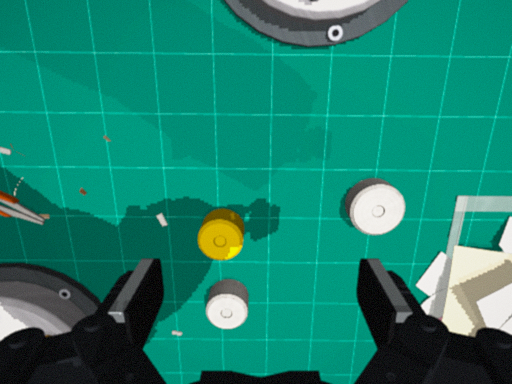

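The wrist view shows the tall steel weight at (227,310), yellow at (221,240) and flat at (377,212). Nothing lies along the closing line at ±x of the weight.

```bash
python3 - <<'E'
from h import *
s=dict(np.load("wrist3.npz")); im=s["pixels"].astype(int)
for n,(x,y),z,k in [("tall",(227,310),.03,30),("flat",(377,212),.024,34)]:
    m=np.zeros(im.shape[:2],np.uint8); m[y-k:y+k,x-k:x+k]=(im[y-k:y+k,x-k:x+k].min(2)>135)
    c=max(cv2.findContours(m,0,2)[0],key=cv2.contourArea); h=cv2.convexHull(c)
    P=cast(s,h[:,0],z); C,R_=circ(P); (e,ax,a)=cv2.fitEllipse(h); print(n,e,ax,C,R_,cast(s,e,z)[0],(im[y,x]))
t=dict(np.load("top1.npz"));im=t["pixels"].astype(int)
m=np.zeros(im.shape[:2],bool); m[174:200,343:368]=im[174:200,343:368].min(2)>150
for x,st in blobs(m,50,400): print("top",x,st,cast(t,x,.03)[0])
E
```

```text
tall (226.42848205566406, 310.7909851074219) (35.271976470947266, 41.59141540527344) [ 0.49247433 -0.32672851] 0.020785267462592693 [ 0.49248519 -0.32627213  0.03      ] [234 231 228]
flat (377.17987060546875, 208.9940185546875) (49.03851318359375, 56.09743881225586) [ 0.63068226 -0.21998574] 0.02458593165134521 [ 0.63067453 -0.21934575  0.024     ] [243 239 236]
top [355.11643836 185.28767123] [348 179  15  14 146] [ 0.49019934 -0.32776412  0.03      ]
```

carry_out(
  plan=[
    {"fingers": 0, "slide": [-0.35, -0.085, 0.1], "angular": [0, 0, 0]},
    {"fingers": 0, "slide": [-0.702, -0.169, 0.2], "angular": [0, 0, 0]},
    {"fingers": 0, "slide": [-0.702, -0.169, 0.3], "angular": [0, 0, 0]},
    {"fingers": 0, "slide": [-0.702, -0.169, 0.5], "angular": [0, 0, 0]},
    {"fingers": 0, "slide": [-0.702, -0.169, 0.5], "angular": [0, 0, 0]},
    {"fingers": 0, "slide": [-0.702, -0.169, 0.5], "angular": [0, 0, 0]},
    {"fingers": 0, "slide": [-0.702, -0.169, 0.5], "angular": [0, 0, 0]},
    {"fingers": 0, "slide": [-0.702, -0.169, 0.5], "angular": [0, 0, 0]},
  ],
)

```text
clock: 21.55
position: [0.4934, -0.3271, 0.0715]
orientation: [0.002, 0.707, 0.707, -0.0]
ft_force: [-0.2, -0.5, 0.1]
finger_gap: 0.0855
gripper_force: 0.0
```

carry_out(
  plan=[
    {"fingers": 0, "slide": [0, -0.003, 0.15], "angular": [0, 0, 0]},
    {"fingers": 0, "slide": [0, -0.003, 0.28], "angular": [0, 0, 0]},
    {"fingers": 0, "slide": [0, -0.003, 0.331], "angular": [0, 0, 0]},
    {"fingers": 0, "slide": [0, -0.003, 0.331], "angular": [0, 0, 0]},
    {"fingers": 0, "slide": [0, -0.003, 0.331], "angular": [0, 0, 0]},
    {"fingers": 0, "slide": [0, -0.003, 0.331], "angular": [0, 0, 0]},
  ],
)

```text
clock: 22.15
position: [0.4924, -0.3277, 0.0048]
orientation: [0.001, 0.707, 0.707, -0.0]
ft_force: [-0.0, -0.9, -0.4]
finger_gap: 0.0854
gripper_force: 0.0
```

carry_out(
  plan=[
    {"fingers": 255, "slide": [0, 0, 0], "angular": [0, 0, 0]},
    {"fingers": 255, "slide": [0, 0, 0], "angular": [0, 0, 0]},
    {"fingers": 255, "slide": [0, 0, 0], "angular": [0, 0, 0]},
    {"fingers": 255, "slide": [0, 0, 0], "angular": [0, 0, 0]},
    {"fingers": 255, "slide": [0, 0, 0], "angular": [0, 0, 0]},
    {"fingers": 255, "slide": [0, 0, 0], "angular": [0, 0, 0]},
  ],
)

```text
clock: 22.75
position: [0.4919, -0.3272, 0.0036]
orientation: [0.001, 0.707, 0.707, 0.0]
ft_force: [0.4, 1.0, 6.0]
finger_gap: 0.0407
gripper_force: 60.7
```

```bash
python3 - <<'E'
from h import *
from plant import r
o=r.observe(); print(o["position"],o["ft_force"],rot(o["orientation"])[:,:2].T)
E
```

```text
[ 0.49192997 -0.32724455  0.00361656] [0.43895992 1.0007344  5.96870055] [[-4.26866499e-04  9.99999494e-01 -9.10757491e-04]
 [ 9.99999276e-01  4.27890665e-04  1.12462214e-03]]
```

carry_out(
  plan=[
    {"fingers": 255, "slide": [0, 0, -0.05], "angular": [0, 0, 0]},
    {"fingers": 255, "slide": [0, 0, -0.2], "angular": [0, 0, 0]},
    {"fingers": 255, "slide": [0, 0, -0.4], "angular": [0, 0, 0]},
    {"fingers": 255, "slide": [0.1, 0.01, -0.6], "angular": [0, 0, 0]},
    {"fingers": 255, "slide": [0.3, 0.03, -0.6], "angular": [0, 0, 0]},
    {"fingers": 255, "slide": [0.5, 0.05, -0.6], "angular": [0, 0, 0]},
    {"fingers": 255, "slide": [0.7, 0.07, -0.6], "angular": [0, 0, 0]},
    {"fingers": 255, "slide": [0.8, 0.08, -0.6], "angular": [0, 0, 0]},
  ],
)

```text
clock: 23.55
position: [0.5067, -0.1637, 0.1226]
orientation: [-0.001, 0.706, 0.708, 0.0]
ft_force: [0.3, -0.5, -4.2]
finger_gap: 0.0406
gripper_force: 61.7
```

carry_out(
  plan=[
    {"fingers": 255, "slide": [0.2, 0.01, 0], "angular": [0, 0, 0]},
    {"fingers": 255, "slide": [0.4, 0.02, 0], "angular": [0, 0, 0]},
    {"fingers": 255, "slide": [0.6, 0.025, 0], "angular": [0, 0, 0]},
    {"fingers": 255, "slide": [0.75, 0.028, 0], "angular": [0, 0, 0]},
    {"fingers": 255, "slide": [0.783, 0.028, 0], "angular": [0, 0, 0]},
    {"fingers": 255, "slide": [0.783, 0.028, 0], "angular": [0, 0, 0]},
    {"fingers": 255, "slide": [0.783, 0.028, 0], "angular": [0, 0, 0]},
    {"fingers": 255, "slide": [0.783, 0.028, 0], "angular": [0, 0, 0]},
    {"fingers": 255, "slide": [0.783, 0.028, 0], "angular": [0, 0, 0]},
  ],
)

```text
clock: 24.45
position: [0.5128, -0.0112, 0.1228]
orientation: [0.0, 0.707, 0.707, -0.0]
ft_force: [-0.3, 0.0, -4.4]
finger_gap: 0.0403
gripper_force: 61.6
```

```bash
python3 - <<'E'
from h import *
from plant import r,cams
o=r.observe(); print(o["clock"],o["position"],o["ft_force"],o["finger_gap"],rot(o["orientation"])[:,:2].T)
print(rel(o,[.5135,-.0106,.066]))
s=cams.snapshot("wrist"); np.savez("wrist4.npz",**s); cv2.imwrite("pics/wrist4.png",s["pixels"][:,:,::-1])
# where would high pin be in the wrist picture; other pin refit
E
```

```text
24.45 [ 0.51284251 -0.01119563  0.12275332] [-0.30712524  0.02237697 -4.41651778] 0.040273023803908674 [[ 1.06541335e-03  9.99999413e-01 -1.98237632e-04]
 [ 9.99999418e-01 -1.06544715e-03 -1.70506885e-04]]
[0.00303792 0.00333264 0.28376546]
```

View pics/wrist4.png

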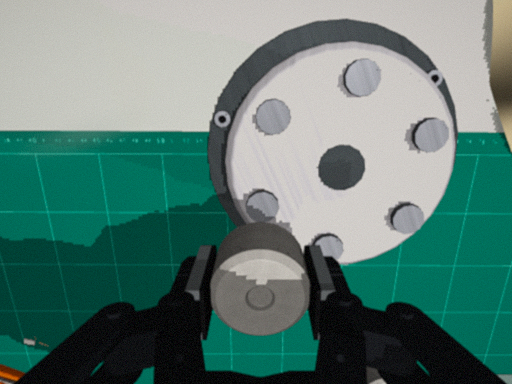

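The weight is held upright, with its top centred near (260,293). The hub is at (342,166) and the high pin's head is at (262,203). I'll compute the offset in this one view.

```bash
python3 - <<'E'
from h import *
s=dict(np.load("wrist4.npz")); im=s["pixels"].astype(int)
x,y,rad=342,166,28
k=np.s_[y-rad:y+rad+1,x-rad:x+rad+1]; w=np.clip((170-im[k].mean(2))/100,0,1); w[w<.3]=0
yy,xx=np.mgrid[y-rad:y+rad+1,x-rad:x+rad+1]; u=[(w*xx).sum()/w.sum(),(w*yy).sum()/w.sum()]; print("hub",np.round(u,1),cast(s,u,.042)[0])
print("head P3 expected px",proj(s,[.5135,-.0106,.057]))
G=cv2.cvtColor(s["pixels"],cv2.COLOR_RGB2GRAY)
def hough(x0,y0,x1,y1,f,r0,r1,z):
    g=cv2.resize(G[y0:y1,x0:x1],None,fx=f,fy=f,interpolation=cv2.INTER_CUBIC)
    H=cv2.HoughCircles(g,cv2.HOUGH_GRADIENT_ALT,1,8,param1=60,param2=.3,minRadius=r0*f,maxRadius=r1*f)
    for h in ([] if H is None else H[0][:4]):
        q=h[:2]/f+[x0-.5+.5/f,y0-.5+.5/f]; print(q.round(1),h[2]/f,cast(s,q,z)[0].round(4))
print("heads"); hough(235,180,295,228,4,12,19,.057)
print("wt top"); hough(195,210,325,350,3,40,54,.1492)
print("wt hole"); hough(240,275,280,315,4,9,18,.1492)
print("TCP proj at top",proj(s,[.51284,-.0112,.1492]))
E
```

```text
hub [340.9 167.2] [0.56704232 0.01195865 0.042     ]
head P3 expected px [[261.47700696 206.82319697]]
heads
[262.1 205.4] 16.820433 [ 0.5139 -0.0096  0.057 ]
[255.1 208.1] 13.60856 [ 0.5093 -0.0115  0.057 ]
[257.6 206.9] 17.660826 [ 0.511  -0.0106  0.057 ]
[254.6 201.4] 16.35612 [ 0.509  -0.0068  0.057 ]
wt top
[261.7 290.7] 45.269745 [ 0.5131 -0.0093  0.1492]
[256.7 265.7] 45.179108 [0.5112 0.0022 0.1492]
[260.3 300. ] 43.03619 [ 0.5126 -0.0137  0.1492]
wt hole
[260.6 296.4] 13.327046 [ 0.5127 -0.012   0.1492]
[254.9 297.4] 15.60754 [ 0.5104 -0.0124  0.1492]
[262.6 298.9] 11.8477745 [ 0.5135 -0.0131  0.1492]
[262.6 298.9] 14.998508 [ 0.5135 -0.0131  0.1492]
TCP proj at top [[260.98818346 294.79226189]]
```

carry_out(
  plan=[
    {"fingers": 255, "slide": [0.007, 0.005, 0.1], "angular": [0, 0, 0]},
    {"fingers": 255, "slide": [0.007, 0.005, 0.2], "angular": [0, 0, 0]},
    {"fingers": 255, "slide": [0.007, 0.005, 0.26], "angular": [0, 0, 0]},
    {"fingers": 255, "slide": [0.007, 0.005, 0.29], "angular": [0, 0, 0]},
    {"fingers": 255, "slide": [0.007, 0.005, 0.29], "angular": [0, 0, 0]},
    {"fingers": 255, "slide": [0.007, 0.005, 0.29], "angular": [0, 0, 0]},
    {"fingers": 255, "slide": [0.007, 0.005, 0.29], "angular": [0, 0, 0]},
    {"fingers": 255, "slide": [0.007, 0.005, 0.29], "angular": [0, 0, 0]},
  ],
)

```text
clock: 25.3
position: [0.5144, -0.009, 0.0656]
orientation: [0.001, 0.707, 0.707, 0.0]
ft_force: [0.2, -1.4, -3.0]
finger_gap: 0.0404
gripper_force: 61.6
```

carry_out(
  plan=[
    {"fingers": 255, "slide": [0, 0, 0.004], "angular": [0, 0, 0]},
    {"fingers": 255, "slide": [0, 0, 0.008], "angular": [0, 0, 0]},
    {"fingers": 255, "slide": [0, 0, 0.01], "angular": [0, 0, 0]},
    {"fingers": 255, "slide": [0, 0, 0.01], "angular": [0, 0, 0]},
    {"fingers": 255, "slide": [0, 0, 0.01], "angular": [0, 0, 0]},
  ],
)

```text
clock: 25.8
position: [0.5138, -0.0088, 0.0627]
orientation: [-0.0, 0.707, 0.707, -0.0]
ft_force: [-0.3, -0.3, -3.3]
finger_gap: 0.0402
gripper_force: 61.6
```

carry_out(
  plan=[
    {"fingers": 255, "slide": [-0.006, 0, 0.004], "angular": [0, 0, 0]},
    {"fingers": 255, "slide": [-0.006, 0, 0.007], "angular": [0, 0, 0]},
    {"fingers": 255, "slide": [-0.006, 0, 0.007], "angular": [0, 0, 0]},
    {"fingers": 255, "slide": [-0.006, 0, 0.007], "angular": [0, 0, 0]},
    {"fingers": 255, "slide": [-0.006, 0, 0.007], "angular": [0, 0, 0]},
  ],
)

```text
clock: 26.3
position: [0.5139, -0.01, 0.0614]
orientation: [0.0, 0.707, 0.707, -0.0]
ft_force: [0.3, 0.1, -4.5]
finger_gap: 0.0403
gripper_force: 61.6
```

carry_out(
  plan=[
    {"fingers": 255, "slide": [0, 0, 0.003], "angular": [0, 0, 0]},
    {"fingers": 255, "slide": [0, 0, 0.003], "angular": [0, 0, 0]},
    {"fingers": 255, "slide": [0, 0, 0.003], "angular": [0, 0, 0]},
    {"fingers": 255, "slide": [0, 0, 0.003], "angular": [0, 0, 0]},
  ],
)

```text
clock: 26.7
position: [0.5139, -0.01, 0.0608]
orientation: [0.0, 0.707, 0.707, -0.0]
ft_force: [0.3, 0.2, -4.1]
finger_gap: 0.0402
gripper_force: 61.6
```

carry_out(
  plan=[
    {"fingers": 255, "slide": [0, 0, 0.003], "angular": [0, 0, 0]},
    {"fingers": 255, "slide": [0, 0, 0.003], "angular": [0, 0, 0]},
    {"fingers": 255, "slide": [0, 0, 0.003], "angular": [0, 0, 0]},
    {"fingers": 255, "slide": [0, 0, 0.003], "angular": [0, 0, 0]},
  ],
)

```text
clock: 27.1
position: [0.5139, -0.0101, 0.0603]
orientation: [0.0, 0.707, 0.707, -0.0]
ft_force: [-0.7, 0.6, -1.3]
finger_gap: 0.0406
gripper_force: 61.7
```

carry_out(
  plan=[
    {"fingers": 255, "slide": [0, 0, 0.002], "angular": [0, 0, 0]},
    {"fingers": 255, "slide": [0, 0, 0.002], "angular": [0, 0, 0]},
    {"fingers": 255, "slide": [0, 0, 0.002], "angular": [0, 0, 0]},
    {"fingers": 120, "slide": [0, 0, 0.002], "angular": [0, 0, 0]},
    {"fingers": 105, "slide": [0, 0, 0.002], "angular": [0, 0, 0]},
    {"fingers": 90, "slide": [0, 0, 0.002], "angular": [0, 0, 0]},
    {"fingers": 70, "slide": [0, 0, 0.002], "angular": [0, 0, 0]},
    {"fingers": 40, "slide": [0, 0, 0.002], "angular": [0, 0, 0]},
    {"fingers": 0, "slide": [0, 0, 0.002], "angular": [0, 0, 0]},
    {"fingers": 0, "slide": [0, 0, 0.002], "angular": [0, 0, 0]},
  ],
)

```text
clock: 28.1
position: [0.5139, -0.01, 0.0598]
orientation: [0.0, 0.707, 0.707, -0.0]
ft_force: [0.5, 0.1, 0.3]
finger_gap: 0.0849
gripper_force: 0.0
```

carry_out(
  plan=[
    {"fingers": 0, "slide": [0, 0, 0], "angular": [0, 0, 0]},
    {"fingers": 0, "slide": [0, 0, -0.05], "angular": [0, 0, 0]},
    {"fingers": 0, "slide": [0, 0, -0.2], "angular": [0, 0, 0]},
    {"fingers": 0, "slide": [0, 0, -0.4], "angular": [0, 0, 0]},
    {"fingers": 0, "slide": [0, 0, -0.6], "angular": [0, 0, 0]},
    {"fingers": 0, "slide": [-0.25, 0, -0.8], "angular": [0, 0, 0]},
    {"fingers": 0, "slide": [-0.5, 0, -0.8], "angular": [0, 0, 0]},
    {"fingers": 0, "slide": [-0.5, 0, -0.8], "angular": [0, 0, 0]},
    {"fingers": 0, "slide": [-0.5, 0, -0.8], "angular": [0, 0, 0]},
    {"fingers": 0, "slide": [-0.5, 0, -0.8], "angular": [0, 0, 0]},
  ],
)

```text
clock: 29.1
position: [0.5137, -0.1094, 0.2197]
orientation: [-0.0, 0.707, 0.707, 0.0]
ft_force: [0.0, 0.3, -0.3]
finger_gap: 0.0858
gripper_force: 0.0
```

```bash
python3 - <<'E'
from h import *
from plant import r,cams
o=r.observe(); print(o["clock"],o["position"],o["ft_force"])
s=cams.snapshot("wrist"); np.savez("wrist5.npz",**s); t=cams.snapshot("top"); np.savez("top2.npz",**t)
cv2.imwrite("pics/f.png",np.vstack([s["pixels"][:300],cv2.resize(t["pixels"][105:220,195:391],(512,300),interpolation=cv2.INTER_CUBIC)])[:,:,::-1])
E
```

```text
29.1 [ 0.51368579 -0.10944246  0.21973237] [ 0.01317676  0.29789697 -0.25456986]
```

View pics/f.png

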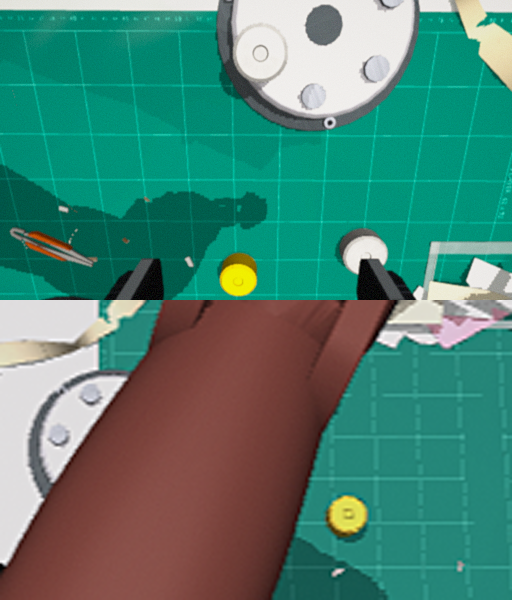

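The weight stands on the high pin at (260,53), and the other items are undisturbed. I'll check the centring by numbers.

```bash
python3 - <<'E'
from h import *
s=dict(np.load("wrist5.npz")); im=s["pixels"].astype(int); G=cv2.cvtColor(s["pixels"],cv2.COLOR_RGB2GRAY)
x,y,rad=324,25,24
yy,xx=np.mgrid[y-rad:y+rad+1,x-rad:x+rad+1]; w=np.clip((190-im[yy,xx].mean(2))/110,0,1); w[w<.3]=0
u=[(w*xx).sum()/w.sum(),(w*yy).sum()/w.sum()]; hub=cast(s,u,.042)[0]; print("hub",u,hub)
f=4
for n,x0,y0,x1,y1,r0,r1,z in [("top",222,12,300,95,21,34,.0867),("hole",245,38,276,69,5,12,.0867),("P4",295,80,335,115,9,15,.0505),("P5",358,50,396,90,9,15,.0505)]:
    g=cv2.resize(G[y0:y1,x0:x1],None,fx=f,fy=f,interpolation=cv2.INTER_CUBIC)
    H=cv2.HoughCircles(g,cv2.HOUGH_GRADIENT_ALT,1,8,param1=50,param2=.3,minRadius=r0*f,maxRadius=r1*f)
    for h in ([] if H is None else H[0][:3]):
        q=h[:2]/f+[x0-.5+.5/f,y0-.5+.5/f]; p=cast(s,q,z)[0]; print(n,q.round(1),h[2]/f,p.round(4),"rel hub",(p-hub)[:2].round(4),np.hypot(*(p-hub)[:2]).round(4))
a=np.radians(202.9); print("want rel hub",.058*np.cos(a),.058*np.sin(a))
E
```

```text
hub [np.float64(323.4592902020257), np.float64(24.544765206087853)] [0.56709422 0.01204377 0.042     ]
top [258.9  52.6] 28.606752 [ 0.5125 -0.0121  0.0867] rel hub [-0.0545 -0.0241] 0.0596
top [254.6  53.6] 31.637869 [ 0.5094 -0.0128  0.0867] rel hub [-0.0577 -0.0248] 0.0628
top [258.9  52.6] 24.939354 [ 0.5125 -0.0121  0.0867] rel hub [-0.0545 -0.0241] 0.0596
hole [259.6  53.1] 8.49107 [ 0.5131 -0.0124  0.0867] rel hub [-0.054  -0.0245] 0.0593
hole [259.6  53.1] 6.661902 [ 0.5131 -0.0124  0.0867] rel hub [-0.054  -0.0245] 0.0593
P4 [312.4  96.4] 13.166972 [ 0.5594 -0.0461  0.0505] rel hub [-0.0077 -0.0582] 0.0587
P4 [312.4  96.4] 10.925692 [ 0.5594 -0.0461  0.0505] rel hub [-0.0077 -0.0582] 0.0587
P5 [375.1  68.4] 13.331249 [ 0.612  -0.023   0.0505] rel hub [ 0.0449 -0.035 ] 0.0569
P5 [377.6  69.6] 13.639058 [ 0.6142 -0.024   0.0505] rel hub [ 0.0471 -0.036 ] 0.0593
P5 [377.6  69.6] 11.02311 [ 0.6142 -0.024   0.0505] rel hub [ 0.0471 -0.036 ] 0.0593
want rel hub -0.05342875352281184 -0.022569189108131955
```

The weight reads about 2 mm toward −y from the pin centre. There is plenty of time, so I'll regrasp and nudge it.

carry_out(
  plan=[
    {"fingers": 0, "slide": [0.25, 0, 0], "angular": [0, 0, 0]},
    {"fingers": 0, "slide": [0.5, 0, 0], "angular": [0, 0, 0]},
    {"fingers": 0, "slide": [0.5, 0, 0], "angular": [0, 0, 0]},
    {"fingers": 0, "slide": [0.5, 0, 0.2], "angular": [0, 0, 0]},
    {"fingers": 0, "slide": [0.5, 0, 0.4], "angular": [0, 0, 0]},
    {"fingers": 0, "slide": [0.5, 0, 0.6], "angular": [0, 0, 0]},
    {"fingers": 0, "slide": [0.5, 0, 0.75], "angular": [0, 0, 0]},
    {"fingers": 0, "slide": [0.5, 0, 0.796], "angular": [0, 0, 0]},
    {"fingers": 0, "slide": [0.5, 0, 0.796], "angular": [0, 0, 0]},
    {"fingers": 0, "slide": [0.5, 0, 0.796], "angular": [0, 0, 0]},
  ],
)

```text
clock: 30.2
position: [0.5147, -0.01, 0.0623]
orientation: [0.001, 0.707, 0.707, 0.0]
ft_force: [0.5, -0.1, 0.8]
finger_gap: 0.0856
gripper_force: 0.0
```

carry_out(
  plan=[
    {"fingers": 0, "slide": [0, 0, 0], "angular": [0, 0, 0]},
    {"fingers": 0, "slide": [0, 0, 0], "angular": [0, 0, 0]},
    {"fingers": 60, "slide": [0, 0, 0], "angular": [0, 0, 0]},
    {"fingers": 90, "slide": [0, 0, 0], "angular": [0, 0, 0]},
    {"fingers": 110, "slide": [0, 0, 0], "angular": [0, 0, 0]},
    {"fingers": 130, "slide": [0, 0, 0], "angular": [0, 0, 0]},
    {"fingers": 150, "slide": [0, 0, 0], "angular": [0, 0, 0]},
    {"fingers": 255, "slide": [0, 0, 0], "angular": [0, 0, 0]},
    {"fingers": 255, "slide": [0, 0, 0], "angular": [0, 0, 0]},
    {"fingers": 255, "slide": [0, 0, 0], "angular": [0, 0, 0]},
  ],
)

```text
clock: 31.2
position: [0.5139, -0.0101, 0.0607]
orientation: [0.0, 0.707, 0.707, -0.0]
ft_force: [-1.5, 0.4, 3.8]
finger_gap: 0.0398
gripper_force: 60.0
```

carry_out(
  plan=[
    {"fingers": 255, "slide": [0, 0, -0.02], "angular": [0, 0, 0]},
    {"fingers": 255, "slide": [0, 0, -0.02], "angular": [0, 0, 0]},
    {"fingers": 255, "slide": [0.01, 0.002, -0.02], "angular": [0, 0, 0]},
    {"fingers": 255, "slide": [0.01, 0.002, -0.02], "angular": [0, 0, 0]},
    {"fingers": 255, "slide": [0.01, 0.002, -0.02], "angular": [0, 0, 0]},
    {"fingers": 255, "slide": [0.01, 0.002, -0.012], "angular": [0, 0, 0]},
    {"fingers": 255, "slide": [0.01, 0.002, -0.006], "angular": [0, 0, 0]},
    {"fingers": 255, "slide": [0.01, 0.002, -0.002], "angular": [0, 0, 0]},
    {"fingers": 255, "slide": [0.01, 0.002, -0.002], "angular": [0, 0, 0]},
    {"fingers": 255, "slide": [0.01, 0.002, -0.002], "angular": [0, 0, 0]},
  ],
)

```text
clock: 32.2
position: [0.5142, -0.008, 0.0611]
orientation: [-0.0, 0.707, 0.707, -0.0]
ft_force: [-1.3, 0.7, -0.9]
finger_gap: 0.0402
gripper_force: 60.9
```

carry_out(
  plan=[
    {"fingers": 255, "slide": [0, 0, 0.001], "angular": [0, 0, 0]},
    {"fingers": 255, "slide": [0, 0, 0.001], "angular": [0, 0, 0]},
    {"fingers": 255, "slide": [0, 0, 0.001], "angular": [0, 0, 0]},
    {"fingers": 255, "slide": [0, 0, 0.001], "angular": [0, 0, 0]},
  ],
)

```text
clock: 32.6
position: [0.5142, -0.008, 0.0609]
orientation: [0.0, 0.707, 0.707, -0.0]
ft_force: [-3.0, 0.2, 2.0]
finger_gap: 0.0406
gripper_force: 60.9
```

carry_out(
  plan=[
    {"fingers": 150, "slide": [0, 0, 0], "angular": [0, 0, 0]},
    {"fingers": 120, "slide": [0, 0, 0], "angular": [0, 0, 0]},
    {"fingers": 105, "slide": [0, 0, 0], "angular": [0, 0, 0]},
    {"fingers": 90, "slide": [0, 0, 0], "angular": [0, 0, 0]},
    {"fingers": 70, "slide": [0, 0, 0], "angular": [0, 0, 0]},
    {"fingers": 40, "slide": [0, 0, 0], "angular": [0, 0, 0]},
    {"fingers": 0, "slide": [0, 0, 0], "angular": [0, 0, 0]},
    {"fingers": 0, "slide": [0, 0, 0], "angular": [0, 0, 0]},
    {"fingers": 0, "slide": [0, 0, 0], "angular": [0, 0, 0]},
  ],
)

```text
clock: 33.5
position: [0.5143, -0.008, 0.0608]
orientation: [0.0, 0.707, 0.707, -0.0]
ft_force: [-0.3, 0.3, -0.6]
finger_gap: 0.0851
gripper_force: 0.0
```

carry_out(
  plan=[
    {"fingers": 0, "slide": [0, 0, 0], "angular": [0, 0, 0]},
    {"fingers": 0, "slide": [0, 0, -0.05], "angular": [0, 0, 0]},
    {"fingers": 0, "slide": [0, 0, -0.2], "angular": [0, 0, 0]},
    {"fingers": 0, "slide": [0, 0, -0.4], "angular": [0, 0, 0]},
    {"fingers": 0, "slide": [0, 0, -0.6], "angular": [0, 0, 0]},
    {"fingers": 0, "slide": [-0.25, 0, -0.8], "angular": [0, 0, 0]},
    {"fingers": 0, "slide": [-0.5, 0, -0.8], "angular": [0, 0, 0]},
    {"fingers": 0, "slide": [-0.5, 0, -0.8], "angular": [0, 0, 0]},
    {"fingers": 0, "slide": [-0.5, 0, -0.8], "angular": [0, 0, 0]},
    {"fingers": 0, "slide": [-0.5, 0, -0.8], "angular": [0, 0, 0]},
  ],
)

```text
clock: 34.5
position: [0.5141, -0.1074, 0.2207]
orientation: [-0.0, 0.707, 0.707, 0.0]
ft_force: [0.4, 0.3, 0.0]
finger_gap: 0.0856
gripper_force: 0.0
```

```bash
python3 - <<'E'
from h import *
from plant import r,cams
s=cams.snapshot("wrist"); im=s["pixels"].astype(int); G=cv2.cvtColor(s["pixels"],cv2.COLOR_RGB2GRAY)
o=r.observe(); print(o["clock"],o["position"],o["ft_force"])
x,y=proj(s,[.567,.012,.042])[0].round().astype(int); rad=min(24,y); print(x,y)
yy,xx=np.mgrid[y-rad:y+rad+1,x-rad:x+rad+1]; w=np.clip((190-im[yy,xx].mean(2))/110,0,1); w[w<.3]=0
hub=cast(s,[(w*xx).sum()/w.sum(),(w*yy).sum()/w.sum()],.042)[0]; print("hub",hub)
u,v=proj(s,[.5132,-.0102,.0867])[0].round().astype(int); f=4
for n,k,r0,r1 in [("top",40,21,34),("hole",15,5,12)]:
    x0,y0=u-k,max(v-k,0); g=cv2.resize(G[y0:v+k,x0:u+k],None,fx=f,fy=f,interpolation=cv2.INTER_CUBIC)
    H=cv2.HoughCircles(g,cv2.HOUGH_GRADIENT_ALT,1,8,param1=50,param2=.3,minRadius=r0*f,maxRadius=r1*f)
    for h in ([] if H is None else H[0][:2]):
        q=h[:2]/f+[x0-.5+.5/f,y0-.5+.5/f]; p=cast(s,q,.0867)[0]; print(n,q.round(1),h[2]/f,p.round(4),"rel",(p-hub)[:2].round(4))
cv2.imwrite("pics/g.png",s["pixels"][:,:,::-1])
E
```

```text
34.55 [ 0.51407263 -0.1069993   0.22055467] [0.34361682 0.43847782 0.11042776]
323 27
hub [0.56712024 0.01200341 0.042     ]
top [258.1  54.4] 27.588366 [ 0.5124 -0.0113  0.0867] rel [-0.0547 -0.0233]
top [258.1  54.4] 23.71926 [ 0.5124 -0.0113  0.0867] rel [-0.0547 -0.0233]
hole [259.9  52.6] 7.593826 [ 0.5137 -0.01    0.0867] rel [-0.0534 -0.022 ]
```

View pics/g.png

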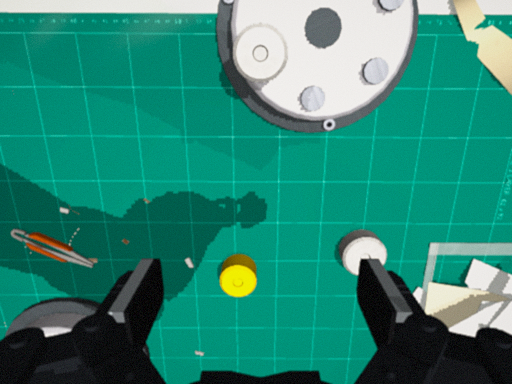

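The weight stands upright at (260,53), and its centre mark is within about 1 mm of the pin. The arm is clear and the other things are untouched.

```bash
python3 -c "
from plant import r
print(r.hand_in())"
```

```text
the job is handed in; nothing more can be done
None
```

I pressed all six pins to their stops, with readings of no more than about 12 N. The pin near (0.514, −0.011) stopped highest, at about 5 mm travel against about 11 mm for the rest. The tall steel weight now stands on its head, within about 1 mm of centre by camera, and the job is handed in at about 35 s.

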